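# Sweep the scored chestnuts off the chopping board into the oven tray

### The arm

A 6-joint arm with a two-finger parallel gripper is mounted at the origin on the work surface. World frame = base frame: x ahead of the robot, y to its left, z up, the work surface at z = 0. Lengths are in m, angles in rad, forces in N, time in s.
With the tool pointing down it reaches from about 0.25 to 0.725 m from the base axis. Payload 4 kg.
Tool frame: the origin (TCP) lies on the centre line of the jaws, within the pads' length; the fingertips stand 14 mm ahead of it and the grasp point (between the pads) lies 5 mm behind it; z points along the fingers, x is the direction in which the jaws open and shut, and the axes are right-handed (so a half turn about z gives the same grasp; the last joint's range is limited). The gripper opens to 85 mm and grips with 20 to 120 N. Pads are 22 mm wide; open, the fingers measure 114 mm over their backs; the gripper's body (76 mm by 85 mm) begins 54 mm behind the grasp point. The pads swing forward as they close: fully open they stand 13 mm farther back than shut.
Start: joints at [-1.249, 0.241, 0.005, 1.335, 0, 1.571], TCP at [0.158, -0.474, 0.245] pointing down, gripper open.
Joint ranges: [-2.72, 2.72], [-1.05, 1.87], [-1.09, 1.28], [-1.99, 2.15], [-1.42, 1.44], [-3.14, 3.14]. Speed limits (rad/s): [2.79, 2.79, 3.14, 3.14, 3.14, 3.14].

### API

Orientations are given as a unit quaternion [x, y, z, w].
In Python, from workcell import bot gives the robot as it stands.
- The arm moves only by the tool play_rows, never from a script. Its argument "motion" is a list of rows, each an object with "fingers": the closure, from -1 (fully open) to 1 (shut), so that 0 is half open; "translation": the shift along the tool's x, y, z in cm, a list of three; "roll": the turn about the tool's z in degrees. A call has 1 to 20 rows; each row is the pose to reach, as a shift and turn from the pose commanded when the call began, along the tool's axes at that moment; what a row does not reach only later rows make up. A row lasts 1/12 s, in which the tool goes at most 41.7 mm and 7.16 degrees, less where a joint would pass 70% of its speed; a pose out of reach is approached as far as the arm can. A call with a gripper value outside its range is refused whole. The fingers move at their own pace and stop on an object; the grip force is fixed at half the most. Time passes only in rows, so rows that repeat a pose let the fingers close. It gives the time, the measured TCP pose, the force and the opening at its end, in the units of the state.
- bot.get_obs(): the state, without advancing time (a new reading comes with each control period).
- bot.camera(name): name is "scene" or "side" or "wrist"; returns a dict with "pixels" (400x640x3 uint8, red, green, blue), "intrinsics" (3x3 intrinsics, pixels), "world_to_cam" (4x4, takes a point from world to camera coordinates). Camera axes: x right, y down, z forward; pixel columns grow to the right and rows downward; lengths in m; the calibration is good to about 2 mm. The wrist camera is an equidistant fisheye: a pixel r from the principal point sees the ray r / f radians off the axis. A picture is of the moment at which its call begins. There is no depth.
- bot.job_done(): hands the job in, once; it reports no verdict.
The state is a dict: "clock": time; "joint_pos": joint angles; "joint_vel": joint speeds; "tau": joint torques, N m; "eef_pos": TCP position; "tool_rot": TCP orientation; "ft_force": force on the tool from outside, world axes, zero at the start; "ft_torque": the same for the moment, N m; "grip_width": finger opening in m.
Only numpy, scipy, OpenCV 4.12 (cv2) and the standard library are available. Lean on these libraries where they do the work, as an engineer would, in place of code of your own. Each camera call takes 0.05 s, during which the arm holds its last target. There are 200 camera calls.

### The job

Sweep the four scored chestnuts along the chopping board with the fingers and over its end into the bare metal tray, ready for the oven; none may go into the green scraps tub. Only push them, do not pick up or carry any, and leave the garlic bulb on the board and the jar and mug behind it where they are.

Things in the scene. Friction and masses are not known exactly. Their poses are not given: they have to be found in the camera images.
- board: Pale bamboo chopping board on low runners, fixed: 280 mm (its x) by 340 mm (its y), flat top 70 mm above the worktop, no raised edges; two dark inlaid strips lie flush. Origin: centre of its underside, on the worktop; x points roughly away from the robot, z up. An open container stands pushed partly under each short end (+y and -y).
- steel_tray: Bare metal tray, open, fixed: 244 mm (x) by 150 mm (y), 40 mm high, walls and floor 3 mm, at the +y or the -y end of the board (varies), axes parallel to the board's. Origin: centre of its underside, 205 mm from the board's along board y: 110 mm stick out past the board's end, 40 mm are under it. Rim 30 mm below the board's top: what goes over that end drops in.
- scrap_tub: The green plastic scraps tub, open, fixed, of the same shape and size as the metal tray, at the other end of the board. Stays empty. Origin: centre of its underside.
- garlic_center (a point): Middle of a white garlic bulb, 47 mm across, 46 mm tall, loose, 55 g, sitting on the board along its far (+x) long edge, 55 mm or more in board x from every chestnut centre. This point is on its axis, 20 mm above its underside.
- jam_jar: Dark red jam jar with a brass-coloured lid, 68 mm across, 95 mm tall, standing loose on the worktop beyond the far (+x) side of the board. Origin: centre of its underside.
- mug: Blue mug, 80 mm across without its handle, 90 mm tall, standing loose on the worktop beyond the far (+x) side of the board. Origin: centre of its underside.
- chestnut0_center (a point): One of four alike dark brown scored chestnuts, loose, about 16 g, lying flat side down on the board: round from above, 34 mm across at 12 mm up, flat base 25 mm across, domed, 26 mm tall. It slides when pushed low down. The point is on its axis, half-way up (13 mm above its base).
- chestnut1_center (a point): One of four alike dark brown scored chestnuts, loose, about 16 g, lying flat side down on the board: round from above, 34 mm across at 12 mm up, flat base 25 mm across, domed, 26 mm tall. It slides when pushed low down. The point is on its axis, half-way up (13 mm above its base).
- chestnut2_center (a point): One of four alike dark brown scored chestnuts, loose, about 16 g, lying flat side down on the board: round from above, 34 mm across at 12 mm up, flat base 25 mm across, domed, 26 mm tall. It slides when pushed low down. The point is on its axis, half-way up (13 mm above its base).
- chestnut3_center (a point): One of four alike dark brown scored chestnuts, loose, about 16 g, lying flat side down on the board: round from above, 34 mm across at 12 mm up, flat base 25 mm across, domed, 26 mm tall. It slides when pushed low down. The point is on its axis, half-way up (13 mm above its base).
Things that resemble listed ones, but are neither listed nor needed, are in the scene too. Of the things that look like the part that bears garlic_center, the middle-sized one is meant.

How it is judged:
By the outcome, as a careful person would: the job done as asked, in the order asked, and still so for the second after the job is handed in, with the robot touching nothing.
It also fails if it takes over 58 s, if anything falls off the work surface, if the arm or the gripper's body presses on something with over 40 N, if the wrist force passes 120 N, or if a joint passes its speed limit or range.

## Working session

There is one attempt and no reset: what is moved stays moved. The work goes in short steps, Python scripts to look and compute and a tool call to move; the robot and the scene stay as the last step left them, time stands still between calls to the robot, and variables do not carry over. Pictures are saved under pics/ and viewed, about 8 in all and at most 12, crops included, and the job is handed in when it is done.

Besides the shell and the picture viewer there is one more tool, called after "Emit:" as name(argument=value, ...) on one line, values as JSON. play_rows: Moves the arm, as the interface text tells. Its arguments: {"type":"object","properties":{"motion":{"type":"array","items":{"type":"object","properties":{"fingers":{"type":"number"},"translation":{"type":"array","items":{"type":"number"}},"roll":{"type":"number"}}}}},"required":["motion"]}

```bash
mkdir -p pics
cat > h.py <<'E'
import numpy as np, cv2
from workcell import bot
def ray(c,uv,z):
    K=np.array(c["intrinsics"]);T=np.array(c["world_to_cam"]);R=T[:3,:3];t=T[:3,3]
    o=-R.T@t; d=R.T@np.linalg.inv(K)@np.array([uv[0],uv[1],1.])
    return o+d*(z-o[2])/d[2]
def proj(c,p):
    q=np.array(c["world_to_cam"])@np.append(p,1); q=np.array(c["intrinsics"])@q[:3]; return q[:2]/q[2]
def snap(n,name):
    c=bot.camera(n); cv2.imwrite(f"pics/{name}.png",c["pixels"][...,::-1]); np.save(f"pics/{name}.npy",c,allow_pickle=True); return c
E
python3 - <<'E'
from h import *
for n in("scene","side"):
    c=snap(n,n+"0");print(n,np.round(c["intrinsics"],1).tolist(),np.round(np.linalg.inv(c["world_to_cam"]),3).tolist())
print(bot.get_obs())
E
```

```text
scene [[467.6, 0.0, 321.9], [0.0, 467.6, 201.1], [0.0, 0.0, 1.0]] [[-0.098, 0.856, -0.507, 1.078], [0.995, 0.086, -0.048, -0.011], [0.003, -0.51, -0.86, 0.853], [0.0, 0.0, 0.0, 1.0]]
side [[478.4, 0.0, 317.0], [0.0, 478.4, 203.6], [0.0, 0.0, 1.0]] [[0.86, -0.376, 0.344, 0.301], [-0.51, -0.619, 0.597, -0.619], [-0.011, -0.689, -0.725, 0.774], [0.0, 0.0, 0.0, 1.0]]
{'clock': 0.1, 'joint_pos': array([-1.24900966e+00,  2.41352069e-01,  3.89348551e-03,  1.33519249e+00,
        2.03273480e-05,  1.57080575e+00]), 'joint_vel': array([-0.00018631, -0.00181165,  0.00153927,  0.00056114, -0.00097353,
       -0.00121306]), 'tau': array([-5.12253409e-04, -3.73136580e+01,  2.53010523e+01,  1.08257247e-02,
       -3.24533642e-05,  9.38004575e-06]), 'eef_pos': array([ 0.15797215, -0.47384079,  0.24450792]), 'tool_rot': array([ 8.11249632e-01, -5.84699216e-01, -7.46393450e-04, -5.50472457e-04]), 'ft_force': array([ 0.46157829,  0.3477839 , -0.56442945]), 'ft_torque': array([ 0.00961855,  0.01788914, -0.00810228]), 'grip_width': 0.08551692783309486}
```

View pics/scene0.png

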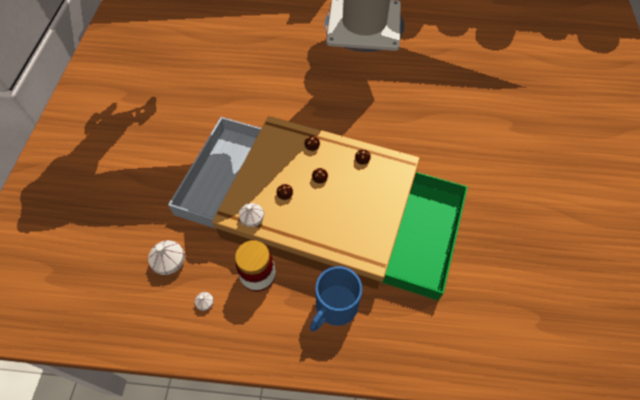

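View pics/side0.png

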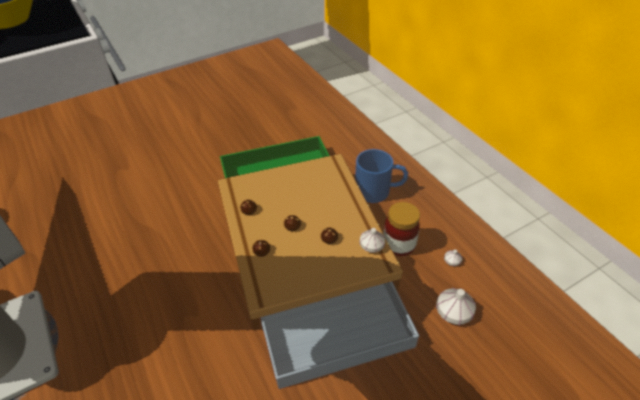

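Scene view: the tray is at left (205,170), which is world -y, and the tub is at right (430,235). The chestnuts are at (312,143), (363,156), (320,175) and (285,191). There are three garlic bulbs: (250,215) on the board, a large one at (166,257) and a small one at (204,301). The one on the board is the middle-sized one, so it is the one meant. The side view agrees.

```bash
cat > m.py <<'E'
from h import *
def chest(c):
    im=c["pixels"].astype(int); m=((im.max(2)<95)&(im[...,0]-im[...,2]>-10)).astype(np.uint8)
    # keep blobs whose ray falls on the board
    n,l,s,ce=cv2.connectedComponentsWithStats(m); out=[]
    for i in range(1,n):
        if 60<s[i,4]<600 and s[i,2]<32 and s[i,3]<32:
            x,y,w,h=s[i,:4]; p=ray(c,(x+w/2-.5,y+h/2-.5),.083)
            if .25<p[0]<.7 and abs(p[1])<.35: out.append((np.round([x+w/2-.5,y+h/2-.5]),s[i,4],p.round(3)))
    return out
if __name__=="__main__":
    for n in("scene","side"):
        c=np.load(f"pics/{n}0.npy",allow_pickle=True).item()
        for o in chest(c): print(n,*o)
        print("corners",[ray(c,u,.07).round(3)[:2].tolist() for u in ({"scene":[(267,118),(418,157),(384,274),(216,222)],"side":[(250,311),(219,180),(340,156),(400,277)]}[n])])
        g={"scene":(250,214),"side":(373,240)}[n]; print("garlic",ray(c,g,.09).round(3))
    a=cv2.imread("pics/scene0.png")[100:320,130:480]; a=cv2.resize(a,None,fx=2.2,fy=2.2,interpolation=cv2.INTER_CUBIC); cv2.imwrite("pics/crop.png",a)
E
python3 m.py
```

```text
scene [362. 157.] 146 [0.513 0.017 0.083]
scene [319. 176.] 160 [ 0.567 -0.065  0.083]
scene [284. 192.] 164 [ 0.612 -0.129  0.083]
corners [[0.42, -0.194], [0.492, 0.132], [0.756, 0.07], [0.682, -0.25]]
garlic [ 0.67  -0.184  0.09 ]
side [249. 208.] 156 [0.509 0.01  0.083]
side [293. 223.] 165 [ 0.564 -0.071  0.083]
side [330. 236.] 173 [ 0.608 -0.135  0.083]
side [262. 249.] 209 [ 0.484 -0.096  0.083]
side [388. 266.] 74 [ 0.659 -0.248  0.083]
corners [[0.413, -0.195], [0.492, 0.129], [0.755, 0.06], [0.67, -0.27]]
garlic [ 0.667 -0.189  0.09 ]
```

View pics/crop.png

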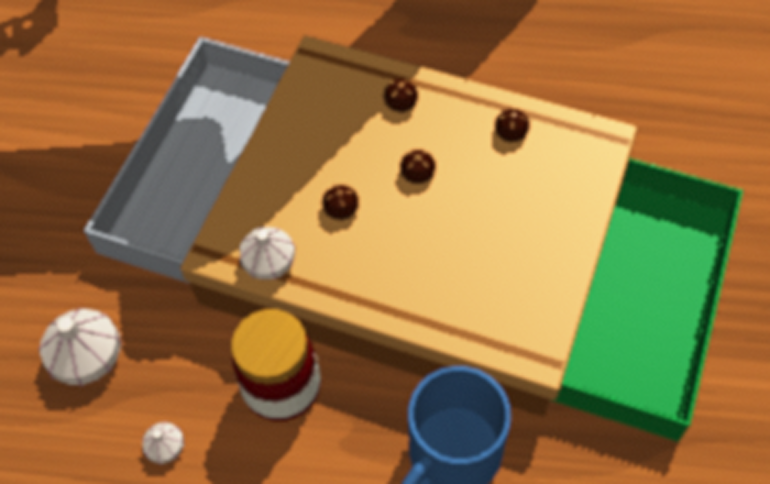

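Garlic choice confirmed in the crop: the bulb at (265,250) is on the board, in size between the large one (80,345) and the small one (160,440). The tray is at the board's -y end. Board centre is about (0.591,-0.064), yaw about -13.1°. I'll push each chestnut along board -y, cradled between partly open fingertips. First move: align above the start of the chestnut nearest the garlic.

Emit:
play_rows(motion=[{"fingers":0.43,"translation":[-1.5,-3.8,0.5],"roll":-7},{"fingers":0.43,"translation":[-21.7,-55.9,4.5],"roll":-58.5},{"fingers":0.43,"translation":[-21.7,-55.9,4.5],"roll":-58.5},{"fingers":0.43,"translation":[-21.7,-55.9,4.5],"roll":-58.5},{"fingers":0.43,"translation":[-21.7,-55.9,4.5],"roll":-58.5},{"fingers":0.43,"translation":[-21.7,-55.9,4.5],"roll":-58.5},{"fingers":0.43,"translation":[-21.7,-55.9,4.5],"roll":-58.5},{"fingers":0.43,"translation":[-21.7,-55.9,4.5],"roll":-58.5},{"fingers":0.43,"translation":[-21.7,-55.9,4.5],"roll":-58.5},{"fingers":0.43,"translation":[-21.7,-55.9,4.5],"roll":-58.5},{"fingers":0.43,"translation":[-21.7,-55.9,4.5],"roll":-58.5},{"fingers":0.43,"translation":[-21.7,-55.9,4.5],"roll":-58.5},{"fingers":0.43,"translation":[-21.7,-55.9,4.5],"roll":-58.5},{"fingers":0.43,"translation":[-21.7,-55.9,4.5],"roll":-58.5},{"fingers":0.43,"translation":[-21.7,-55.9,4.5],"roll":-58.5},{"fingers":0.43,"translation":[-21.7,-55.9,4.5],"roll":-58.5},{"fingers":0.43,"translation":[-21.7,-55.9,4.5],"roll":-58.5},{"fingers":0.43,"translation":[-21.7,-55.9,4.5],"roll":-58.5},{"fingers":0.43,"translation":[-21.7,-55.9,4.5],"roll":-58.5},{"fingers":0.43,"translation":[-21.7,-55.9,4.5],"roll":-58.5}])

```text
clock: 1.77
eef_pos: [0.619, -0.0929, 0.2007]
tool_rot: [0.993, -0.115, 0.0, 0.0]
ft_force: [-0.2, 0.4, -0.2]
grip_width: 0.0241
```

Emit:
play_rows(motion=[{"fingers":0.43,"translation":[0,0,3],"roll":0},{"fingers":0.43,"translation":[0,0,6],"roll":0},{"fingers":0.43,"translation":[0,0,9],"roll":0},{"fingers":0.43,"translation":[0,0,10],"roll":0},{"fingers":0.43,"translation":[0,0,10],"roll":0},{"fingers":0.43,"translation":[0,0,10],"roll":0}])

```text
clock: 2.27
eef_pos: [0.6197, -0.0923, 0.101]
tool_rot: [0.993, -0.114, -0.0, 0.0]
ft_force: [-0.6, -0.4, 0.9]
grip_width: 0.0245
```

Run:
```python
from h import *
a=snap("side","side1")["pixels"][140:330,200:440];w=snap("wrist","wrist1")["pixels"]
cv2.imwrite("pics/v1.png",np.vstack([cv2.resize(a,(400,300),interpolation=2),cv2.resize(w,(400,300),interpolation=3)])[...,::-1])
```

```text
(no output)
```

View pics/v1.png

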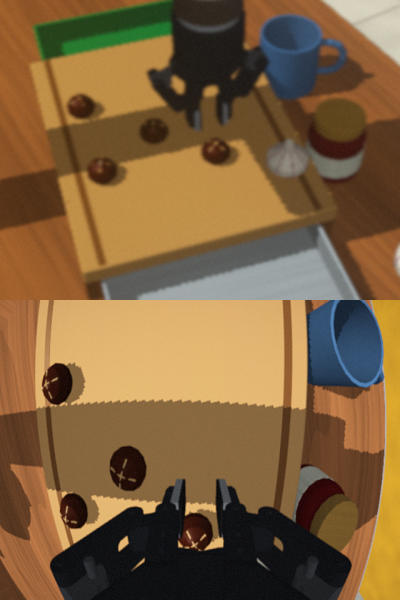

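Side crop: the fingertips at (212,122) stand behind the chestnut at (215,150), with the garlic clear to the right at (290,158). Wrist view: the gap at x≈202 against the chestnut at x≈197, so I'll shift about 3 mm toward -x. Next I lower gently, watching the force for the board.

Emit:
play_rows(motion=[{"fingers":0.43,"translation":[-0.3,0,0.6],"roll":0},{"fingers":0.43,"translation":[-0.3,0,1.0],"roll":0},{"fingers":0.43,"translation":[-0.3,0,1.3],"roll":0},{"fingers":0.43,"translation":[-0.3,0,1.3],"roll":0},{"fingers":0.43,"translation":[-0.3,0,1.3],"roll":0}])

```text
clock: 2.78
eef_pos: [0.6167, -0.0909, 0.0871]
tool_rot: [0.994, -0.114, -0.0, -0.0]
ft_force: [-0.5, 0.5, 0.3]
grip_width: 0.024
```

Emit:
play_rows(motion=[{"fingers":0.43,"translation":[0,0,0.2],"roll":0},{"fingers":0.43,"translation":[0,0,0.2],"roll":0},{"fingers":0.43,"translation":[0,0,0.2],"roll":0}])

```text
clock: 3.03
eef_pos: [0.6169, -0.091, 0.0852]
tool_rot: [0.994, -0.114, -0.0, -0.0]
ft_force: [-0.2, 0.3, 0.4]
grip_width: 0.024
```

Emit:
play_rows(motion=[{"fingers":0.43,"translation":[0,0,0.1],"roll":0},{"fingers":0.43,"translation":[0,0,0.2],"roll":0},{"fingers":0.43,"translation":[0,0,0.2],"roll":0}])

```text
clock: 3.28
eef_pos: [0.6171, -0.091, 0.084]
tool_rot: [0.994, -0.114, 0.0, -0.0]
ft_force: [-1.9, 0.8, 3.5]
grip_width: 0.0243
```

Contact is at TCP z ≈ 0.084. I'll raise 5 mm and push.

Emit:
play_rows(motion=[{"fingers":0.43,"translation":[0,0,-0.5],"roll":0},{"fingers":0.43,"translation":[0,0.8,-0.5],"roll":0},{"fingers":0.43,"translation":[0,1.6,-0.5],"roll":0},{"fingers":0.43,"translation":[0,2.4,-0.5],"roll":0},{"fingers":0.43,"translation":[-0.1,3.4,-0.5],"roll":0},{"fingers":0.43,"translation":[-0.2,4.4,-0.5],"roll":0},{"fingers":0.43,"translation":[-0.3,5.4,-0.5],"roll":0},{"fingers":0.43,"translation":[-0.4,6.4,-0.5],"roll":0},{"fingers":0.43,"translation":[-0.5,7.4,-0.5],"roll":0},{"fingers":0.43,"translation":[-0.6,8.4,-0.5],"roll":0},{"fingers":0.43,"translation":[-0.7,9.4,-0.5],"roll":0},{"fingers":0.43,"translation":[-0.8,10.4,-0.5],"roll":0},{"fingers":0.43,"translation":[-0.9,11.4,-0.5],"roll":0},{"fingers":0.43,"translation":[-1.0,12.4,-0.5],"roll":0},{"fingers":0.43,"translation":[-1.0,13.4,-0.5],"roll":0},{"fingers":0.43,"translation":[-1.0,14.4,-0.5],"roll":0},{"fingers":0.43,"translation":[-1.0,15.4,-0.5],"roll":0},{"fingers":0.43,"translation":[-1.0,16.2,-0.5],"roll":0},{"fingers":0.43,"translation":[-1.0,16.2,-0.5],"roll":0}])

```text
clock: 4.87
eef_pos: [0.5702, -0.2485, 0.0883]
tool_rot: [0.993, -0.115, 0.0, 0.0]
ft_force: [-0.6, -0.6, -0.1]
grip_width: 0.0246
```

Run:
```python
from h import *
a=snap("side","side2")["pixels"][140:400,200:440];w=snap("scene","scene2")["pixels"][90:300,150:480]
cv2.imwrite("pics/v2.png",np.hstack([cv2.resize(a,(360,390),interpolation=2),cv2.resize(w,(440,390),interpolation=2)])[...,::-1])
```

```text
(no output)
```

View pics/v2.png

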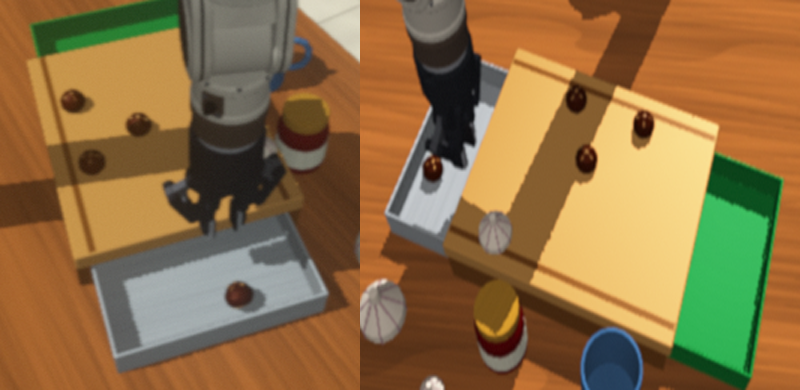

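The first chestnut is in the tray (left crop 238,293), and the garlic at (495,232) hasn't moved. Next is the middle chestnut.

Emit:
play_rows(motion=[{"fingers":0.43,"translation":[0,0,-3],"roll":0},{"fingers":0.43,"translation":[0,0,-6],"roll":0},{"fingers":0.43,"translation":[-0.8,-4,-6],"roll":0},{"fingers":0.43,"translation":[-1.6,-8,-6],"roll":0},{"fingers":0.43,"translation":[-2.4,-12,-6],"roll":0},{"fingers":0.43,"translation":[-3.4,-16,-6],"roll":0},{"fingers":0.43,"translation":[-4.2,-19,-6],"roll":0},{"fingers":0.43,"translation":[-4.6,-21.7,-6],"roll":0},{"fingers":0.43,"translation":[-4.6,-21.7,-6],"roll":0},{"fingers":0.43,"translation":[-4.6,-21.7,-4],"roll":0},{"fingers":0.43,"translation":[-4.6,-21.7,-2],"roll":0},{"fingers":0.43,"translation":[-4.6,-21.7,0],"roll":0},{"fingers":0.43,"translation":[-4.6,-21.7,0],"roll":0},{"fingers":0.43,"translation":[-4.6,-21.7,0],"roll":0}])

```text
clock: 6.13
eef_pos: [0.574, -0.0247, 0.0878]
tool_rot: [0.994, -0.114, -0.001, 0.0]
ft_force: [0.0, -0.6, 0.7]
grip_width: 0.0247
```

Emit:
play_rows(motion=[{"fingers":0.43,"translation":[0,0.8,0],"roll":0},{"fingers":0.43,"translation":[0,1.8,0],"roll":0},{"fingers":0.43,"translation":[0,2.8,0],"roll":0},{"fingers":0.43,"translation":[0,4,0],"roll":0},{"fingers":0.43,"translation":[0,5.2,0],"roll":0},{"fingers":0.43,"translation":[0,6.4,0],"roll":0},{"fingers":0.43,"translation":[0,7.6,0],"roll":0},{"fingers":0.43,"translation":[0,8.8,0],"roll":0},{"fingers":0.43,"translation":[0,10,0],"roll":0},{"fingers":0.43,"translation":[0,11.2,0],"roll":0},{"fingers":0.43,"translation":[0,12.4,0],"roll":0},{"fingers":0.43,"translation":[0,13.6,0],"roll":0},{"fingers":0.43,"translation":[0,14.8,0],"roll":0},{"fingers":0.43,"translation":[0,16,0],"roll":0},{"fingers":0.43,"translation":[0,17.2,0],"roll":0},{"fingers":0.43,"translation":[0,18.4,0],"roll":0},{"fingers":0.43,"translation":[0,19.6,0],"roll":0},{"fingers":0.43,"translation":[0,20.6,0],"roll":0},{"fingers":0.43,"translation":[0,21.4,0],"roll":0},{"fingers":0.43,"translation":[0,21.4,0],"roll":0}])

```text
clock: 7.8
eef_pos: [0.526, -0.235, 0.0883]
tool_rot: [0.993, -0.115, 0.0, 0.0]
ft_force: [-1.1, -0.5, -1.1]
grip_width: 0.0241
```

Run:
```python
from h import *
from m import chest
print(bot.get_obs()["eef_pos"])
for n in("scene","side"):
    c=snap(n,n+"3")
    for o in chest(c): print(n,*o)
a=np.load("pics/side3.npy",allow_pickle=True).item()["pixels"][140:400,200:440];w=np.load("pics/scene3.npy",allow_pickle=True).item()["pixels"][90:300,150:480]
cv2.imwrite("pics/v3.png",np.hstack([cv2.resize(a,(360,390),interpolation=2),cv2.resize(w,(440,390),interpolation=2)])[...,::-1])
```

```text
[ 0.52602977 -0.2349824   0.08828522]
scene [362. 157.] 144 [0.513 0.018 0.083]
scene [222. 168.] 139 [ 0.566 -0.259  0.083]
scene [228. 216.] 63 [ 0.674 -0.226  0.083]
scene [270. 229.] 75 [ 0.694 -0.144  0.083]
side [249. 208.] 139 [0.509 0.01  0.083]
side [246. 249.] 110 [ 0.461 -0.082  0.083]
side [261. 248.] 270 [ 0.485 -0.093  0.083]
side [386. 261.] 115 [ 0.662 -0.236  0.083]
side [256. 323.] 83 [ 0.41  -0.228  0.083]
side [336. 337.] 287 [ 0.507 -0.315  0.083]
side [365. 344.] 146 [ 0.54  -0.348  0.083]
side [281. 358.] 201 [ 0.416 -0.302  0.083]
```

View pics/v3.png

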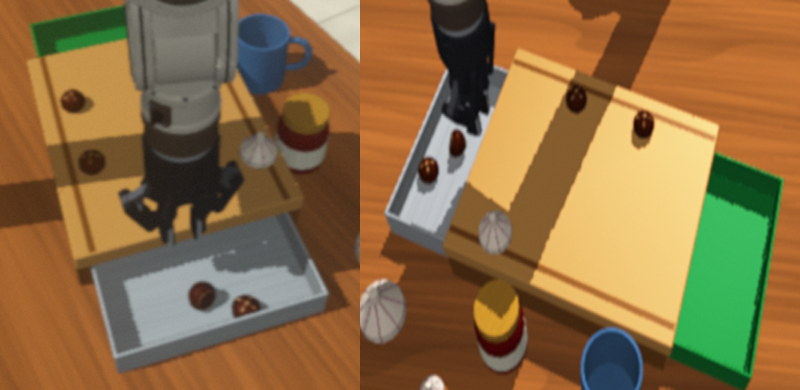

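Two are in the tray. Next is the near-edge chestnut, drifting slightly toward +x to keep clear of the tray's side wall.

Emit:
play_rows(motion=[{"fingers":0.43,"translation":[0,0,-3],"roll":0},{"fingers":0.43,"translation":[0,0,-6],"roll":0},{"fingers":0.43,"translation":[-1.6,-4,-6],"roll":0},{"fingers":0.43,"translation":[-3.2,-8,-6],"roll":0},{"fingers":0.43,"translation":[-4.8,-12,-6],"roll":0},{"fingers":0.43,"translation":[-6.4,-15.5,-6],"roll":0},{"fingers":0.43,"translation":[-7.1,-17,-6],"roll":0},{"fingers":0.43,"translation":[-7.1,-17,-6],"roll":0},{"fingers":0.43,"translation":[-7.1,-17,-6],"roll":0},{"fingers":0.43,"translation":[-7.1,-17,-4],"roll":0},{"fingers":0.43,"translation":[-7.1,-17,-2],"roll":0},{"fingers":0.43,"translation":[-7.1,-17,0],"roll":0},{"fingers":0.43,"translation":[-7.1,-17,0],"roll":0},{"fingers":0.43,"translation":[-7.1,-17,0],"roll":0}])

```text
clock: 9.07
eef_pos: [0.4951, -0.0525, 0.0876]
tool_rot: [0.993, -0.114, -0.001, 0.0]
ft_force: [0.3, 0.5, 0.3]
grip_width: 0.0243
```

Emit:
play_rows(motion=[{"fingers":0.43,"translation":[0,0.8,0],"roll":0},{"fingers":0.43,"translation":[0,1.6,0],"roll":0},{"fingers":0.43,"translation":[0,2.4,0],"roll":0},{"fingers":0.43,"translation":[0.1,3.4,0],"roll":0},{"fingers":0.43,"translation":[0.2,4.4,0],"roll":0},{"fingers":0.43,"translation":[0.4,5.4,0],"roll":0},{"fingers":0.43,"translation":[0.6,6.4,0],"roll":0},{"fingers":0.43,"translation":[0.8,7.4,0],"roll":0},{"fingers":0.43,"translation":[1,8.4,0],"roll":0},{"fingers":0.43,"translation":[1.2,9.4,0],"roll":0},{"fingers":0.43,"translation":[1.4,10.4,0],"roll":0},{"fingers":0.43,"translation":[1.6,11.4,0],"roll":0},{"fingers":0.43,"translation":[1.8,12.4,0],"roll":0},{"fingers":0.43,"translation":[2,13.4,0],"roll":0},{"fingers":0.43,"translation":[2,14.4,0],"roll":0},{"fingers":0.43,"translation":[2,15.4,0],"roll":0},{"fingers":0.43,"translation":[2,16.4,0],"roll":0},{"fingers":0.43,"translation":[2,17,0],"roll":0},{"fingers":0.43,"translation":[2,17,0],"roll":0}])

```text
clock: 10.65
eef_pos: [0.4763, -0.223, 0.0883]
tool_rot: [0.993, -0.115, -0.0, 0.0]
ft_force: [0.1, -0.2, -0.6]
grip_width: 0.0239
```

Run:
```python
from h import *
print(bot.get_obs()["eef_pos"])
for n in("scene","side"):c=snap(n,n+"4")
a=np.load("pics/side4.npy",allow_pickle=True).item()["pixels"][140:400,200:440];w=np.load("pics/scene4.npy",allow_pickle=True).item()["pixels"][90:300,150:480]
cv2.imwrite("pics/v4.png",np.hstack([cv2.resize(a,(360,390),interpolation=2),cv2.resize(w,(440,390),interpolation=2)])[...,::-1])
```

```text
[ 0.47633185 -0.22304307  0.08827782]
```

View pics/v4.png

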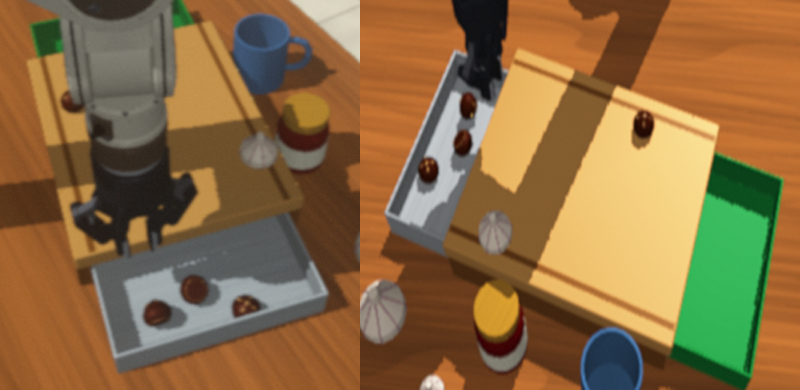

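Three are in the tray. Last chestnut now.

Emit:
play_rows(motion=[{"fingers":0.43,"translation":[0,0,-3],"roll":0},{"fingers":0.43,"translation":[0,0,-6],"roll":0},{"fingers":0.43,"translation":[-0.3,-4,-6],"roll":0},{"fingers":0.43,"translation":[-0.6,-8,-6],"roll":0},{"fingers":0.43,"translation":[-0.9,-12,-6],"roll":0},{"fingers":0.43,"translation":[-1.2,-16,-6],"roll":0},{"fingers":0.43,"translation":[-1.5,-20,-6],"roll":0},{"fingers":0.43,"translation":[-1.8,-24,-6],"roll":0},{"fingers":0.43,"translation":[-2,-27,-6],"roll":0},{"fingers":0.43,"translation":[-2,-28.1,-6],"roll":0},{"fingers":0.43,"translation":[-2,-28.1,-6],"roll":0},{"fingers":0.43,"translation":[-2,-28.1,-6],"roll":0},{"fingers":0.43,"translation":[-2,-28.1,-4],"roll":0},{"fingers":0.43,"translation":[-2,-28.1,-2],"roll":0},{"fingers":0.43,"translation":[-2,-28.1,0],"roll":0},{"fingers":0.43,"translation":[-2,-28.1,0],"roll":0},{"fingers":0.43,"translation":[-2,-28.1,0],"roll":0}])

```text
clock: 12.17
eef_pos: [0.5197, 0.055, 0.0878]
tool_rot: [0.993, -0.115, -0.001, 0.0]
ft_force: [0.6, 0.2, -0.2]
grip_width: 0.0244
```

Emit:
play_rows(motion=[{"fingers":0.43,"translation":[0,0.8,0],"roll":0},{"fingers":0.43,"translation":[0,1.6,0],"roll":0},{"fingers":0.43,"translation":[0,2.4,0],"roll":0},{"fingers":0.43,"translation":[0,3.4,0],"roll":0},{"fingers":0.43,"translation":[0.1,4.4,0],"roll":0},{"fingers":0.43,"translation":[0.3,5.4,0],"roll":0},{"fingers":0.43,"translation":[0.5,6.4,0],"roll":0},{"fingers":0.43,"translation":[0.7,7.4,0],"roll":0},{"fingers":0.43,"translation":[0.9,8.4,0],"roll":0},{"fingers":0.43,"translation":[1.1,9.4,0],"roll":0},{"fingers":0.43,"translation":[1.3,10.4,0],"roll":0},{"fingers":0.43,"translation":[1.5,11.4,0],"roll":0},{"fingers":0.43,"translation":[1.7,12.4,0],"roll":0},{"fingers":0.43,"translation":[1.9,13.4,0],"roll":0},{"fingers":0.43,"translation":[2.1,14.4,0],"roll":0}])

```text
clock: 13.42
eef_pos: [0.5086, -0.0895, 0.0883]
tool_rot: [0.994, -0.114, -0.0, 0.0]
ft_force: [-0.8, 0.3, 0.1]
grip_width: 0.0243
```

Emit:
play_rows(motion=[{"fingers":0.43,"translation":[0.2,1,0],"roll":0},{"fingers":0.43,"translation":[0.4,2,0],"roll":0},{"fingers":0.43,"translation":[0.6,3,0],"roll":0},{"fingers":0.43,"translation":[0.8,4,0],"roll":0},{"fingers":0.43,"translation":[1,5,0],"roll":0},{"fingers":0.43,"translation":[1.2,6,0],"roll":0},{"fingers":0.43,"translation":[1.4,7,0],"roll":0},{"fingers":0.43,"translation":[1.6,8,0],"roll":0},{"fingers":0.43,"translation":[1.8,9,0],"roll":0},{"fingers":0.43,"translation":[2,10,0],"roll":0},{"fingers":0.43,"translation":[2,11,0],"roll":0},{"fingers":0.43,"translation":[2,12,0],"roll":0},{"fingers":0.43,"translation":[2,13,0],"roll":0},{"fingers":0.43,"translation":[2,13.8,0],"roll":0},{"fingers":0.43,"translation":[2,13.8,0],"roll":0},{"fingers":0.43,"translation":[2,13.8,-4],"roll":0},{"fingers":0.43,"translation":[2,13.8,-8],"roll":0},{"fingers":0.43,"translation":[2,13.8,-12],"roll":0},{"fingers":0.43,"translation":[2,13.8,-12],"roll":0},{"fingers":0.43,"translation":[2,13.8,-12],"roll":0}])

```text
clock: 15.08
eef_pos: [0.4989, -0.228, 0.2117]
tool_rot: [0.994, -0.114, 0.004, 0.001]
ft_force: [0.4, 0.4, 0.3]
grip_width: 0.0245
```

Run:
```python
from h import *
print(bot.get_obs()["eef_pos"])
for n in("scene","side"):c=snap(n,n+"5")
a=np.load("pics/side5.npy",allow_pickle=True).item()["pixels"][110:400,180:500];w=np.load("pics/scene5.npy",allow_pickle=True).item()["pixels"][90:340,130:480]
cv2.imwrite("pics/v5.png",np.hstack([cv2.resize(a,(380,390),interpolation=2),cv2.resize(w,(420,390),interpolation=2)])[...,::-1])
```

```text
[ 0.49889167 -0.22800452  0.21165782]
```

View pics/v5.png

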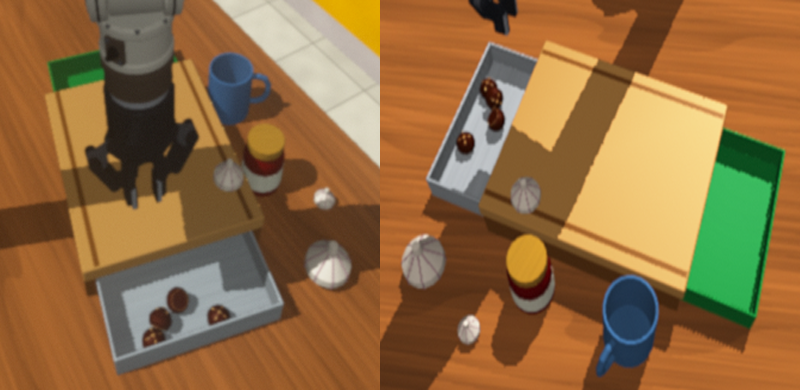

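All four chestnuts are in the tray: left crop (177,298), (160,318), (153,338) and (218,316). The tub is empty, and the garlic, jar and mug look unmoved. I'll check garlic, jar and mug numerically and hand in.

Run:
```python
from h import *
a,b=[np.load(f"pics/scene{i}.npy",allow_pickle=True).item()["pixels"] for i in(0,5)]
for n,(u,v,r) in dict(garlic=(250,214,18),jar=(255,258,14),mug=(338,295,30)).items():
    p=[cv2.cvtColor(x[v-r:v+r,u-r:u+r],cv2.COLOR_RGB2GRAY).astype(np.float32) for x in(a,b)]
    print(n,np.round(cv2.phaseCorrelate(*p)[0],2))
print(bot.job_done())
```

```text
garlic [0.47 0.57]
jar [-0.03  0.04]
mug [-0.04 -0.  ]
the job is handed in; nothing more can be done
None
```

I pushed the four chestnuts one at a time along the board and over its -y end, using partly open fingertips held about 4 mm above the board. All four ended in the metal tray, and the job is handed in at about 15 s of the 58 s allowed.

- **Chestnuts and tub:** The final pictures from both fixed cameras show all four chestnuts in the tray. The green tub is empty as far as the views show; the arm hides part of it in the side view.
- **Jar and mug:** Comparing the first and last scene images, neither shifted (under 0.05 px).
- **Garlic:** The same check gave a shift of about 0.5 px, under 2 mm. I put this down to the changed shadow around it; the fingers' planned path stayed clear of it, but I did not check it separately.
- **Forces:** The highest reading I saw was about 4 N, when I lightly touched the fingertips to the board to find its height. Readings came only at the end of each move. The arm finished clear of everything.

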